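Make up two cap-lamp repair trays

ROBOT

A 6-joint arm with a two-finger parallel gripper is mounted at the origin on the work surface. World frame = base frame: x ahead of the robot, y to its left, z up, the work surface at z = 0. Lengths are in m, angles in rad, forces in N, time in s.
With the tool pointing down it reaches from about 0.325 to 0.775 m from the base axis. Payload 5.5 kg.
Tool frame: the origin (TCP) lies at the centre of the arm's flange, where the gripper is bolted on; the fingertips stand nose_length ahead of it and the grasp point (between the pads) lies 163 mm ahead of it (nose_length is the distance from the TCP to the fingertips, in m); z points along the fingers, y is the direction in which the jaws open and shut (so a half turn about z gives the same grasp; the last joint's range is limited). The gripper opens to 88 mm and grips with 3 to 60 N. Pads are 20 mm wide; open, the fingers measure 115 mm over their backs; the gripper's body (75 mm by 178 mm) begins 61 mm behind the grasp point.
Start: joints at [-1.187, 0.091, 1.231, -0, 1.82, -0.057], TCP at [0.256, -0.543, 0.405] pointing down, gripper open.
Joint ranges: [-2.87, 2.87], [-0.86, 2.18], [0.17, 2.46], [-1.51, 4.65], [0.06, 2.69], [-2.65, 2.65]. Speed limits (rad/s): [2.57, 2.57, 3.01, 3.14, 3.14, 3.14].

INTERFACE

Orientations are given as a unit quaternion [w, x, y, z].
In Python, from workcell import * gives the robot as it stands.
- The arm moves only by the tool apply_moves, never from a script. Its arguments are lists of equal length, an entry for each row: "gripper": the opening, from 0 (shut) to 1 (fully open); "translation": the shift along the tool's x, y, z in units of 40 mm (1.0 is 40 mm), a list of three; "turn": the turn about the tool's z in units of 8 degrees (1.0 is 8 degrees). In form: {"gripper": [gripper, ...], "translation": [[tx, ty, tz], ...], "turn": [turn, ...]}. A call has 1 to 5 rows; each row is the pose to reach, as a shift and turn from the pose commanded when the call began, along the tool's axes at that moment; what a row does not reach only later rows make up. A row lasts 1/10 s, in which the tool goes at most 50 mm and 8.59 degrees, less where a joint would pass 70% of its speed; a pose out of reach is approached as far as the arm can. A call with a gripper value outside its range is refused whole. The fingers move at their own pace and stop on an object; "squeeze" is the grip in N (left out, the last holds). Time passes only in rows, so rows that repeat a pose let the fingers close. It gives the time, the measured TCP pose, the force and the opening at its end, in the units of the state.
- read_state(): the state, without advancing time (a new reading comes with each control period).
- get_image(name): name is "side" or "top" or "wrist"; returns a dict with "image" (400x640x3 uint8, red, green, blue), "vfov" (degrees; the focal length in pixels is half the picture's height over the tangent of half this angle, whatever the lens; pixels are square), "cx", "cy" (the principal point, pixels), "dist" ([k1, k2, p1, p2, k3] as OpenCV has them; the pictures are not rectified), "origin" and "rotation" of the camera in the world. Camera axes: x right, y down, z forward; pixel columns grow to the right and rows downward; lengths in m; the calibration is good to about 2 mm. A picture is of the moment at which its call begins. There is no depth.
- finish_job(): hands the job in, once; it reports no verdict.
The state is a dict: "t": time; "joints": joint angles; "dq": joint speeds; "joint_torque": joint torques, N m; "tcp_pos": TCP position; "tool_rot": TCP orientation; "ft_force": force on the tool from outside, world axes, zero at the start; "ft_torque": the same for the moment, N m; "finger_gap": opening from 0.0 (shut) to 1.0 (fully open).
Only numpy, scipy, OpenCV 4.12 (cv2) and the standard library are available. Lean on these libraries where they do the work, as an engineer would, in place of code of your own. Each camera call takes 0.05 s, during which the arm holds its last target. There are 200 camera calls.

TASK

Make up the two cap-lamp repair trays from the spares on the bench: the tray with the lamp headpiece gets the large bezel ring and the reflector, the tray with the empty battery case gets the cell pack, the battery cover and the cable gland. Put one part in each free bay, any order, sitting flat on the tray's floor the same way up as it stands now. Leave the small bezel ring where it is; it belongs to another lamp.

Things in the scene. Friction and masses are not known exactly. Their poses are not given: they have to be found in the camera images.
- head_tray: Fixed grey metal tray 100 (x) x 242 mm (y), origin at the centre of its underside: floor 3 mm thick, rim and dividers 12 mm high over the bench. Three bays in a row along its y, each 96 (x) x 78 mm (y) inside. The bay at y = +80 mm holds the lamp headpiece, fixed: a round grey housing 64 mm across, 51 mm over the bench, threaded mouth up. Free bays are centred at y = 0 and -80 mm.
- battery_tray: Fixed grey metal tray 100 (x) x 322 mm (y), origin at the centre of its underside: floor 3 mm thick, rim and dividers 12 mm high over the bench. Four bays in a row along its y, each 96 (x) x 78 mm (y) inside. The bay at y = +120 mm holds the empty battery case, fixed: an amber box on its back, 88 x 64 mm, 49 mm over the bench, open end to +x. Free bays are centred at y = +40, -40 and -120 mm.
- large_bezel: The larger amber bezel ring with a row of dark slots round its side: outer diameter 58 mm, hole 49 mm, 28 mm high, lying flat, 40 g. Origin: centre of its underside, z up; the underside rests on the bench (z = 0) at the start. 
- small_bezel: The smaller amber bezel ring, for another lamp: outer diameter 42 mm, hole 34 mm, 28 mm high, lying flat among the spares. It stays where it is. Origin: centre of its underside, z up; the underside rests on the bench (z = 0) at the start. 
- reflector: Bright metal lamp reflector lying face down: a dish 46 mm across its rim at the bottom, narrowing up to a straight round neck 18 mm in diameter from 23 mm to 44 mm high; 40 g. Origin: centre of its underside, z up; the underside rests on the bench (z = 0) at the start. 
- cell_pack: Upright grey block with a pale band low on its sides, black top and two round metal terminals: 34 mm (its x) by 44 mm (its y), 58 mm high, terminals up to 63 mm; about 250 g. Origin: centre of its underside, z up; the underside rests on the bench (z = 0) at the start. 
- battery_cover: Amber rectangular cap, 42 mm (its x) by 62 mm (its y), 28 mm high, with a black contact block on top rising to about 35 mm near the -y end and a dark round gland hole near the +y end; about 80 g. Origin: centre of its underside, z up; the underside rests on the bench (z = 0) at the start. 
- gland: Brass cable gland standing upright: round foot flange 34 mm across and 6 mm high, above it a hexagon and cap to grip as a cylinder 28 mm in diameter, 41 mm high in all, black rubber in the top; about 80 g. Origin: centre of its underside, z up; the underside rests on the bench (z = 0) at the start. 
Not all that is in view belongs to the job. What is meant by the reflector is not blue, and is the smaller of those in its own colour. What is shaped like the cell_pack but blue or pink is not meant.

How it is judged:
At the end, for the whole second after the job is handed in: Bezel and reflector in the headpiece tray, cell pack, cover and gland in the battery-case tray, one to a free bay: centre within the bay, underside under 3 mm above the tray floor, within 0.12 rad of upright, at rest (20 mm/s, 0.2 rad/s). Small bezel within 20 mm of its start (x of large_bezel in the frame of head_tray between -0.049 and 0.049 m and z of large_bezel in the frame of head_tray between 0 and 0.006 m and angle between each of large_bezel, reflector, cell_pack, battery_cover, gland's own z axis and vertical below 0.12 rad and linear speed of each of large_bezel, reflector, cell_pack, battery_cover, gland below 0.02 m/s and angular speed of each of large_bezel, reflector, cell_pack, battery_cover, gland below 0.2 rad/s and x of reflector in the frame of head_tray between -0.049 and 0.049 m and z of reflector in the frame of head_tray between 0 and 0.006 m and ((y of large_bezel in the frame of head_tray between -0.119 and -0.041 m and y of reflector in the frame of head_tray between -0.039 and 0.039 m) or (y of large_bezel in the frame of head_tray between -0.039 and 0.039 m and y of reflector in the frame of head_tray between -0.119 and -0.041 m)) and x of cell_pack in the frame of battery_tray between -0.049 and 0.049 m and z of cell_pack in the frame of battery_tray between 0 and 0.006 m and x of battery_cover in the frame of battery_tray between -0.049 and 0.049 m and z of battery_cover in the frame of battery_tray between 0 and 0.006 m and x of gland in the frame of battery_tray between -0.049 and 0.049 m and z of gland in the frame of battery_tray between 0 and 0.006 m and ((y of cell_pack in the frame of battery_tray between -0.159 and -0.081 m and y of battery_cover in the frame of battery_tray between -0.079 and -0.001 m and y of gland in the frame of battery_tray between 0.001 and 0.079 m) or (y of cell_pack in the frame of battery_tray between -0.159 and -0.081 m and y of battery_cover in the frame of battery_tray between 0.001 and 0.079 m and y of gland in the frame of battery_tray between -0.079 and -0.001 m) or (y of cell_pack in the frame of battery_tray between -0.079 and -0.001 m and y of battery_cover in the frame of battery_tray between -0.159 and -0.081 m and y of gland in the frame of battery_tray between 0.001 and 0.079 m) or (y of cell_pack in the frame of battery_tray between -0.079 and -0.001 m and y of battery_cover in the frame of battery_tray between 0.001 and 0.079 m and y of gland in the frame of battery_tray between -0.159 and -0.081 m) or (y of cell_pack in the frame of battery_tray between 0.001 and 0.079 m and y of battery_cover in the frame of battery_tray between -0.159 and -0.081 m and y of gland in the frame of battery_tray between -0.079 and -0.001 m) or (y of cell_pack in the frame of battery_tray between 0.001 and 0.079 m and y of battery_cover in the frame of battery_tray between -0.079 and -0.001 m and y of gland in the frame of battery_tray between -0.159 and -0.081 m)) and distance of small_bezel from where it was at the start of the episode below 0.02 m); the robot touches nothing.
It fails at once if the small bezel ring is moved 20 mm or more (distance of small_bezel from where it was at the start of the episode above 0.02 m).
It also fails if it takes over 115 s, if anything falls off the work surface, if the arm or the gripper's body presses on something with over 40 N, if the wrist force passes 120 N, or if a joint passes its speed limit or range.

## Working session

There is one attempt and no reset: what is moved stays moved. The work goes in short steps, Python scripts to look and compute and a tool call to move; the robot and the scene stay as the last step left them, time stands still between calls to the robot, and variables do not carry over. Pictures are saved under pics/ and viewed, about 12 in all and at most 16, crops included, and the job is handed in when it is done.

Besides the shell and the picture viewer there is one more tool, called after "Call:" as name([rows], argument=value, ...), one row to a line, values as JSON. apply_moves: Moves the arm, as the interface text tells. Its arguments: {"type":"object","properties":{"gripper":{"type":"array"},"translation":{"type":"array"},"turn":{"type":"array"},"squeeze":{"type":"number"}},"required":["gripper","translation","turn"]}

```bash
mkdir -p pics
cat > h.py <<'E'
from workcell import *
import numpy as np, cv2
def K(d):
    f=200/np.tan(np.radians(d["vfov"])/2)
    return np.array([[f,0,d["cx"]],[0,f,d["cy"]],[0,0,1.]])
def ray(d,u,z):
    """pixel(s) -> world points on plane z"""
    p=cv2.undistortPoints(np.array(u,float).reshape(-1,1,2),K(d),np.array(d["dist"],float)).reshape(-1,2)
    r=np.c_[p,np.ones(len(p))]@np.array(d["rotation"]).T
    o=np.array(d["origin"]); return o+r*((z-o[2])/r[:,2])[:,None]
def proj(d,P):
    R=np.array(d["rotation"]); c=(np.array(P,float).reshape(-1,3)-d["origin"])@R
    return cv2.projectPoints(c,np.zeros(3),np.zeros(3),K(d),np.array(d["dist"],float))[0].reshape(-1,2)
def snap(n,f,crop=None,s=1):
    d=get_image(n); im=d["image"][:,:,::-1].copy()
    np.savez(f"{f}.npz",**d)
    o=im if crop is None else im[crop[1]:crop[3],crop[0]:crop[2]]
    cv2.imwrite(f"pics/{f}.png",cv2.resize(o,None,fx=s,fy=s,interpolation=cv2.INTER_CUBIC)); return d
def load(f):
    z=np.load(f"{f}.npz"); return {k:(z[k] if z[k].ndim else z[k].item()) for k in z}
E
python3 - <<'E'
from h import *
for n in("top","side"):
    d=snap(n,n+"0",s=1.25); print(n,d["vfov"],d["origin"],d["rotation"],d["dist"])
print(read_state())
E
```

```text
top 45.556929347668955 [ 0.20370561 -0.04454842  1.46710072] [ 0.04975615 -0.701619    0.70844933 -0.05791938] [-0.10893886  0.          0.          0.          0.        ]
side 43.48335145942508 [0.32029827 0.83972524 0.89037827] [ 0.01652593 -0.06284303  0.91706287 -0.39341244] [-0.11175561  0.          0.          0.          0.        ]
{'t': 0.1, 'joints': array([-1.18671152e+00,  9.17895471e-02,  1.23177304e+00,  1.38770615e-05,
        1.81980001e+00, -5.66936488e-02]), 'dq': array([ 0.00030436, -0.00163719, -0.00197514,  0.00145993,  0.00068631,
       -0.00023209]), 'joint_torque': array([ 2.97987026e-03, -4.47857344e+01, -4.07571030e+01,  6.99343323e-02,
        2.83893541e-02, -1.24232056e-04]), 'tcp_pos': array([ 0.25600963, -0.54269846,  0.40361181]), 'tool_rot': array([-8.74237443e-04,  9.75811680e-01,  2.18611030e-01, -1.37583736e-04]), 'ft_force': array([-0.24045923,  1.27143736, -0.24891493]), 'ft_torque': array([ 0.01026476,  0.00934177, -0.01881885]), 'finger_gap': 1.0050394666164186}
```

Rotation is a quaternion.

```bash
sed -i 's/^def K/from scipy.spatial.transform import Rotation as Ro\ndef rot(q): return Ro.from_quat(np.array(q),scalar_first=True).as_matrix()\ndef K/; s/np.array(d\["rotation"\])/rot(d["rotation"])/' h.py; python3 -c "import h"
```

```text
(no output)
```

View pics/top0.png

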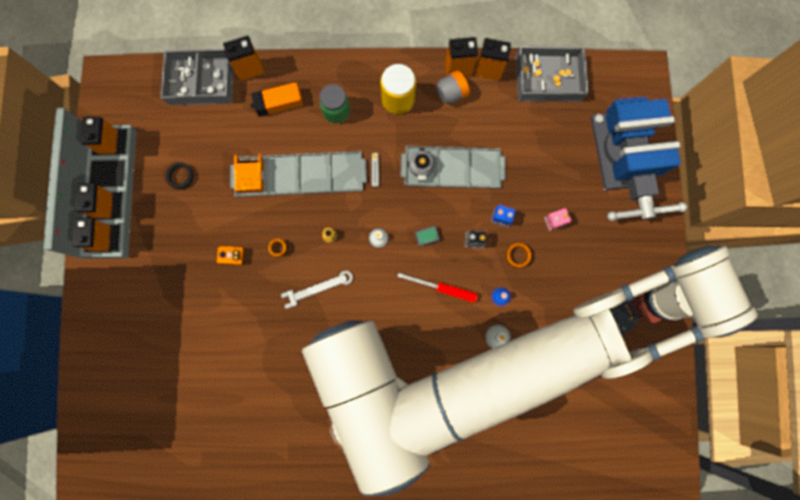

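View pics/side0.png

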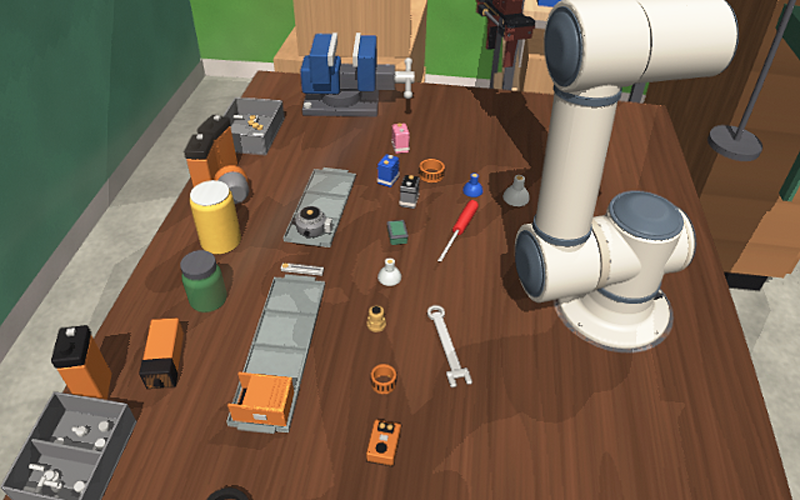

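Viewed 2. Top picture (800-px scale): the battery tray runs from (230,175) to (368,175) with its case at the left end. The head tray runs from (402,167) to (505,167) with its headpiece at the left.

| Target | Candidates (pixel) | Choice |
|---|---|---|
| Large bezel | ring (518,255), ring (277,247), dark ring (180,175) | (518,255), the larger amber one |
| Reflector | bright (378,238), grey and larger (498,337), blue (501,296) | (378,238) |
| Cell pack | grey (477,239), blue (504,214), pink (558,218), green block (428,236) | (477,239) |
| Battery cover | (230,256), the orange battery boxes at the back | (230,256) |
| Gland | (329,235) | (329,235) |

Next I'll measure them and check the choice in a close crop.

```bash
cat > m.py <<'E'
from h import *
d=load("top0"); im=d["image"][:,:,::-1].copy(); hsv=cv2.cvtColor(im,cv2.COLOR_BGR2HSV)
lab=cv2.cvtColor(im,cv2.COLOR_BGR2LAB).astype(float)
# name: box (800 scale), height used, 
B=dict(cover=((212,240,250,272),.017),small=((264,234,292,260),.014),gland=((318,222,342,248),.02),refl=((362,222,394,252),.02),
 cell=((462,224,492,254),.03),large=((502,238,536,270),.014),bigrefl=((482,318,514,352),.02))
vis=im.copy()
for n,(b,h) in B.items():
    x0,y0,x1,y1=[int(v/1.25) for v in b]
    L=lab[y0:y1,x0:x1]; e=np.r_[L[0],L[-1],L[:,0],L[:,-1]]; m=np.linalg.norm((L-np.median(e,0))*[.6,1.5,1.5],axis=2)
    M=(m>28).astype(np.uint8)
    c,_=cv2.findContours(M,cv2.RETR_EXTERNAL,cv2.CHAIN_APPROX_NONE); c=max(c,key=cv2.contourArea)+[[x0,y0]]
    cv2.drawContours(vis,[c],-1,(255,255,0),1)
    r=cv2.minAreaRect(c); P=ray(d,cv2.boxPoints(r),h)
    print(n,np.round(ray(d,r[0],h)[0],3),"sides",np.round([np.linalg.norm(P[1]-P[0]),np.linalg.norm(P[2]-P[1])],3),"ang of edges",np.round(np.degrees([np.arctan2(*(P[1]-P[0])[1::-1]),np.arctan2(*(P[2]-P[1])[1::-1])])))
M=((hsv[...,1]<60)&(hsv[...,2]>90)).astype(np.uint8)
for n,(x0,y0,x1,y1) in dict(bat=(228,145,370,200),head=(398,140,508,192)).items():
    s=[int(v/1.25) for v in (x0,y0,x1,y1)]; m=M[s[1]:s[3],s[0]:s[2]]
    c,_=cv2.findContours(m,cv2.RETR_EXTERNAL,cv2.CHAIN_APPROX_NONE); c=max(c,key=cv2.contourArea)+[[s[0],s[1]]]
    cv2.drawContours(vis,[c],-1,(0,255,0),1)
    print(n,np.round(ray(d,cv2.boxPoints(cv2.minAreaRect(c)),.01)[:,:2],3).tolist())
cv2.imwrite("pics/c1.png",cv2.resize(vis[105:285,170:440],None,fx=2.9,fy=2.9,interpolation=cv2.INTER_CUBIC))
E
python3 m.py
```

```text
cover [0.394 0.36  0.017] sides [0.066 0.047] ang of edges [ -90. -178.]
small [0.412 0.238 0.014] sides [0.056 0.041] ang of edges [ -91. -179.]
gland [0.442 0.116 0.02 ] sides [0.035 0.029] ang of edges [ -13. -105.]
refl [ 0.433 -0.013  0.02 ] sides [0.055 0.044] ang of edges [-91. 180.]
cell [ 0.427 -0.252  0.03 ] sides [0.062 0.04 ] ang of edges [-90. 178.]
large [ 0.388 -0.357  0.014] sides [0.066 0.059] ang of edges [-91. 178.]
bigrefl [ 0.185 -0.3    0.02 ] sides [0.064 0.06 ] ang of edges [-91. 178.]
bat [[0.645, 0.361], [0.657, 0.026], [0.556, 0.021], [0.543, 0.353]]
head [[0.568, -0.064], [0.672, -0.069], [0.662, -0.335], [0.558, -0.327]]
```

View pics/c1.png

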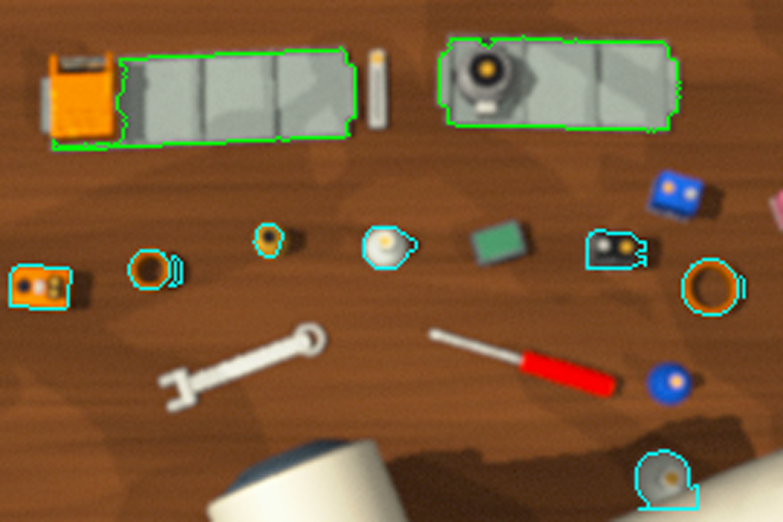

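Viewed 3. The crop confirms the choice:
- Large ring at (711,288): the bigger of the two amber rings, about 59 mm against 41 mm.
- Bright reflector at (384,246), about 45 mm across. The other grey one, at (665,480), measures about 60 mm.
- Grey/black cell pack at (612,250), cover at (40,288), gland at (268,240).

The masks took in some shadow on the right. I'll refine with the wrist camera.

```bash
cat >> h.py <<'E'
def go(x,y,z,yaw=None):
    "shift in tool axes, 40 mm units, and turn in 8 deg units"
    s=read_state(); R=rot(s["tool_rot"]); t=R.T@(np.array([x,y,z])-s["tcp_pos"])/.04
    yw=np.degrees(np.arctan2(R[1,0],R[0,0]))
    print("from",np.round(s["tcp_pos"],4),"yaw",round(yw,2),"trans",np.round(t,2),"turn",None if yaw is None else round((yw-yaw)/8,2),"t",round(s["t"],2))
E
python3 - <<'E'
from h import *
import workcell; print([a for a in dir(workcell) if a[0]!='_'])
try: print(nose_length)
except Exception as e: print(e)
go(.36,-.357,.40,90)
E
```

```text
['Unreachable', 'finish_job', 'get_image', 'nose_length', 'read_state']
0.182
from [ 0.256  -0.5427  0.4036] yaw 25.25 trans [ 4.33 -3.09  0.1 ] turn -8.09 t 0.1
```

Call:
apply_moves([
  [4.3, -3.1, 0],
  [4.3, -3.1, 0],
  [4.3, -3.1, 0],
  [4.3, -3.1, 0],
  [4.3, -3.1, 0],
], gripper=[1, 1, 1, 1, 1], turn=[-5, -5, -5, -5, -5], squeeze=15)

```text
t: 0.6
tcp_pos: [0.3603, -0.3536, 0.4048]
tool_rot: [-0.0, 0.84, 0.543, 0.001]
ft_force: [-0.7, -0.6, -0.3]
finger_gap: 1.004
```

Call:
apply_moves([
  [0, 0, 0],
  [0, 0, 0],
  [0, 0, 0],
  [0, 0, 0],
  [0, 0, 0],
], gripper=[1, 1, 1, 1, 1], turn=[-3.1, -3.1, -3.1, -3.1, -3.1])

```text
t: 1.1
tcp_pos: [0.3586, -0.3571, 0.4043]
tool_rot: [-0.0, 0.708, 0.706, 0.0]
ft_force: [-0.0, -0.3, -0.6]
finger_gap: 1.0
```

Run:
```python
from h import *
d=snap("wrist","w1",s=1.25); print(d["origin"],np.round(rot(d["rotation"]),3).tolist(),d["vfov"])
go(.388,-.357,.40,90)
print(proj(d,[[.388,-.357,.014],[.427,-.252,.03]])*1.25)
```

```text
[ 0.35908392 -0.27883612  0.38431584] [[1.0, -0.003, -0.0], [-0.003, -0.959, -0.283], [0.0, 0.283, -0.959]] 67.18018858650518
from [ 0.3587 -0.3572  0.4044] yaw 89.87 trans [0.01 0.73 0.11] turn -0.02 t 1.15
[[426.39847821 221.85047336]
 [474.49530301 108.16380665]]
```

View pics/w1.png

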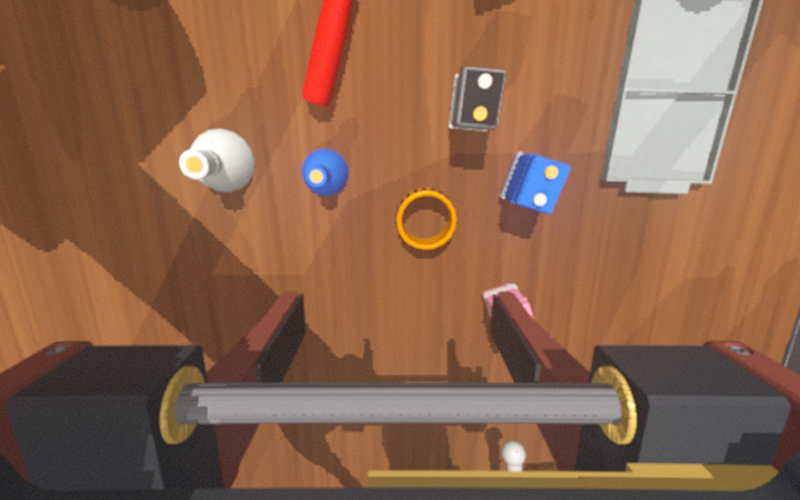

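Viewed 4. The wrist view shows the ring at (427,219), the cell pack at (478,99), the tray's end corners at (606,181) and (712,183), and the divider from (622,93) to (735,95). The big reflector, at (222,160), is white too and clearly larger than 46 mm.

Run:
```python
from h import *
d=load("w1"); im=d["image"][:,:,::-1].copy(); hsv=cv2.cvtColor(im,cv2.COLOR_BGR2HSV)
def cont(M,b):
    x0,y0,x1,y1=[int(v/1.25) for v in b]; c,_=cv2.findContours(M[y0:y1,x0:x1].astype(np.uint8),cv2.RETR_EXTERNAL,cv2.CHAIN_APPROX_NONE)
    return max(c,key=cv2.contourArea)+[[x0,y0]]
c=cont((hsv[...,0]<25)&(hsv[...,1]>200)&(hsv[...,2]>140),(385,170,470,265)).reshape(-1,2)
P=ray(d,c,.028); print("ring x",P[:,0].min(),P[:,0].max(),"y",P[:,1].min(),P[:,1].max())
c=cont(cv2.inRange(hsv,(0,0,0),(179,255,80))>0,(455,62,510,135)); r=cv2.minAreaRect(c); B=ray(d,cv2.boxPoints(r),.058)
print("cell",ray(d,r[0],.058),np.round(B[:,:2],4).tolist())
print("tray",np.round(ray(d,np.array([[606,181],[712,183],[622,93],[735,95],[637,0],[762,0]])/1.25,.012)[:,:2],4).tolist())
```

```text
ring x 0.35782435198467755 0.4145925236794652 y -0.3810301251367787 -0.3223392302654132
cell [[ 0.42722531 -0.24063467  0.058     ]] [[0.4272, -0.2406], [0.4272, -0.2406], [0.4272, -0.2406], [0.4272, -0.2406]]
tray [[0.5616, -0.3177], [0.6629, -0.3203], [0.5634, -0.2389], [0.6643, -0.2419], [0.563, -0.1663], [0.6668, -0.1683]]
```

Call:
apply_moves([
  [0.13, 0.68, 2],
  [0.13, 0.68, 4],
  [0.13, 0.68, 5.2],
  [0.13, 0.68, 5.2],
  [0.13, 0.68, 5.2],
], gripper=[1, 1, 1, 1, 1], turn=[0, 0, 0, 0, 0])

```text
t: 1.65
tcp_pos: [0.3844, -0.3502, 0.1899]
tool_rot: [-0.006, 0.707, 0.707, 0.0]
ft_force: [-1.1, 1.0, -0.6]
finger_gap: 1.002
```

Call:
apply_moves([
  [0, 0, 0],
  [0, 0, 0],
  [0, 0, 0],
  [0, 0, 0],
  [0, 0, 0],
], gripper=[1, 0, 0, 0, 0], turn=[0, 0, 0, 0, 0])

```text
t: 2.15
tcp_pos: [0.3861, -0.3523, 0.1984]
tool_rot: [0.001, 0.707, 0.707, -0.0]
ft_force: [0.1, 0.2, 0.5]
finger_gap: 0.678
```

Call:
apply_moves([
  [0, 0, 0],
  [0, 0, 0],
  [0, 0, -1],
  [0, 0, -2],
  [0, 0, -2.5],
], gripper=[0, 0, 0, 0, 0], turn=[0, 0, 0, 0, 0])

```text
t: 2.65
tcp_pos: [0.3861, -0.3521, 0.3005]
tool_rot: [0.002, 0.707, 0.707, -0.0]
ft_force: [-0.6, 0.1, -0.4]
finger_gap: 0.655
```

Run:
```python
from h import *
go(.6125,-.279,.30,90); go(.6125,-.279,.201,90)
```

```text
from [ 0.3861 -0.3521  0.3005] yaw 90.05 trans [1.82 5.66 0.02] turn 0.01 t 2.65
from [ 0.3861 -0.3521  0.3005] yaw 90.05 trans [1.83 5.65 2.5 ] turn 0.01 t 2.65
```

Call:
apply_moves([
  [0.6, 1.9, 0],
  [1.2, 3.8, 0],
  [1.8, 5.2, 0],
  [1.82, 5.66, 0],
  [1.82, 5.66, 0],
], gripper=[0, 0, 0, 0, 0], turn=[0, 0, 0, 0, 0])

```text
t: 3.15
tcp_pos: [0.6145, -0.2774, 0.296]
tool_rot: [-0.0, 0.706, 0.708, 0.0]
ft_force: [-0.7, -0.5, -0.8]
finger_gap: 0.655
```

Call:
apply_moves([
  [0, 0, 0.8],
  [0, 0, 1.5],
  [0, 0, 2.0],
  [0, 0, 2.3],
  [0, 0, 2.45],
], gripper=[0, 0, 0, 0, 0], turn=[0, 0, 0, 0, 0])

```text
t: 3.65
tcp_pos: [0.6119, -0.2787, 0.1998]
tool_rot: [-0.001, 0.707, 0.707, -0.0]
ft_force: [-7.9, 3.9, 18.7]
finger_gap: 0.653
```

Call:
apply_moves([
  [0, 0, 0],
  [0, 0, 0],
  [0, 0, 0],
  [0, 0, 0],
  [0, 0, 0],
], gripper=[0, 0, 0.85, 0.9, 0.9], turn=[0, 0, 0, 0, 0])

```text
t: 4.15
tcp_pos: [0.6122, -0.2789, 0.1985]
tool_rot: [-0.0, 0.707, 0.707, -0.0]
ft_force: [0.4, 0.1, 0.5]
finger_gap: 0.877
```

Run:
```python
from h import *
go(.427,-.2406,.40,90)
```

```text
from [ 0.6122 -0.2789  0.1985] yaw 90.05 trans [ 0.96 -4.63 -5.04] turn 0.01 t 4.15
```

Call:
apply_moves([
  [0, 0, -1.2],
  [0, 0, -2.4],
  [0, 0, -3.6],
  [0.4, -1, -5],
  [0.7, -2, -5],
], gripper=[1, 1, 1, 1, 1], turn=[0, 0, 0, 0, 0])

```text
t: 4.65
tcp_pos: [0.5386, -0.2529, 0.4013]
tool_rot: [0.003, 0.707, 0.708, 0.001]
ft_force: [0.1, -0.5, 1.2]
finger_gap: 1.004
```

Call:
apply_moves([
  [0.2, -1.2, 0],
  [0.2, -2.4, 0],
  [0.2, -2.6, 0],
  [0.2, -2.6, 0],
  [0.2, -2.6, 0],
], gripper=[1, 1, 1, 1, 1], turn=[0, 0, 0, 0, 0])

```text
t: 5.15
tcp_pos: [0.4349, -0.2452, 0.3969]
tool_rot: [0.0, 0.707, 0.707, 0.0]
ft_force: [0.4, -0.3, 0.1]
finger_gap: 1.001
```

Run:
```python
from h import *
d=snap("wrist","w2",s=1.25); print(d["origin"]); go(.427,-.2406,.40,90)
print(proj(d,[[.433,-.013,.02],[.614,-.199,.003],[.427,-.2406,.058]])*1.25)
```

```text
[ 0.4350484  -0.16688862  0.37687543]
from [ 0.4352 -0.2452  0.3966] yaw 90.07 trans [ 0.12 -0.2  -0.08] turn 0.01 t 5.2
[[394.21065074 -66.43183654]
 [580.83131685 174.32741736]
 [387.46282756 228.89709767]]
```

View pics/w2.png

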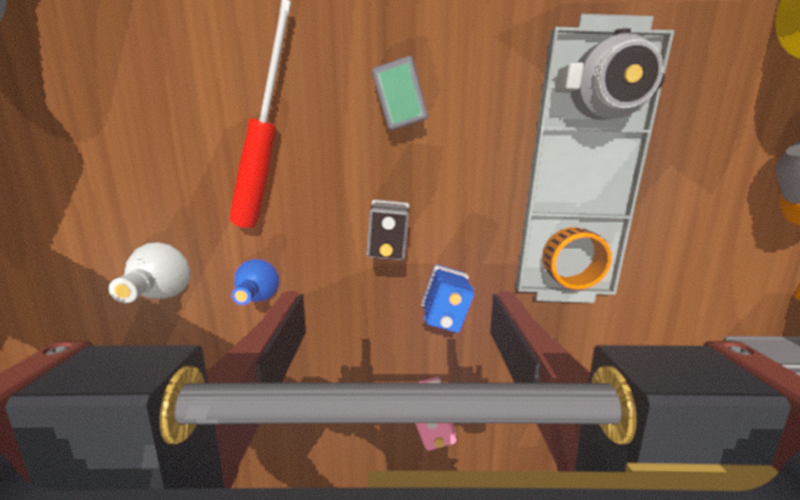

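Viewed 5. The large bezel lies flat in the head tray's end bay at (578,258). The middle bay at (582,172) is free. The cell pack's top centre is at (388,234), with the blue one clear of it at (448,300).

Run:
```python
from h import *
d=load("w2")
print("cell top",np.round(ray(d,np.array([[370,208],[408,208],[405,261],[370,259]])/1.25,.058),4).tolist())
print("blue",ray(d,np.array([[448,300]])/1.25,.055))
print("tray corners",np.round(ray(d,np.array([[555,30],[671,32],[518,291],[617,294]])/1.25,.012)[:,:2],4).tolist())
p=ray(d,np.array([[388,234]])/1.25,.058)[0]; go(p[0],p[1],.208,90)
```

```text
cell top [[0.4122, -0.2223, 0.058], [0.4447, -0.2223, 0.058], [0.4424, -0.2699, 0.058], [0.4113, -0.268, 0.058]]
blue [[ 0.48256885 -0.30877308  0.055     ]]
tray corners [[0.5701, -0.0774], [0.6683, -0.0798], [0.5614, -0.3175], [0.664, -0.3206]]
from [ 0.4352 -0.2452  0.3966] yaw 90.07 trans [ 0.   -0.2   4.72] turn 0.01 t 5.2
```

Call:
apply_moves([
  [0, -0.2, 1.2],
  [0, -0.2, 2.4],
  [0, -0.2, 3.6],
  [0, -0.2, 4.4],
  [0, -0.2, 4.7],
], gripper=[1, 1, 1, 1, 1], turn=[0, 0, 0, 0, 0])

```text
t: 5.7
tcp_pos: [0.4262, -0.2443, 0.2038]
tool_rot: [-0.004, 0.706, 0.708, -0.001]
ft_force: [-0.6, 0.0, 0.8]
finger_gap: 1.001
```

Call:
apply_moves([
  [0, 0, 0],
  [0, 0, 0],
  [0, 0, 0],
  [0, 0, 0],
  [0, 0, 0],
], gripper=[1, 0, 0, 0, 0], turn=[0, 0, 0, 0, 0], squeeze=25)

```text
t: 6.2
tcp_pos: [0.4266, -0.2453, 0.2101]
tool_rot: [0.001, 0.707, 0.707, 0.0]
ft_force: [-0.4, -1.4, 0.1]
finger_gap: 0.679
```

Call:
apply_moves([
  [0, 0, 0],
  [0, 0, 0],
  [0, 0, -1],
  [0, 0, -2],
  [0, 0, -3],
], gripper=[0, 0, 0, 0, 0], turn=[0, 0, 0, 0, 0])

```text
t: 6.7
tcp_pos: [0.426, -0.2449, 0.3299]
tool_rot: [-0.0, 0.707, 0.707, -0.0]
ft_force: [-0.2, 0.2, -0.1]
finger_gap: 0.219
```

Run:
```python
from h import *
go(.56,.064,.36,90)
```

```text
from [ 0.426  -0.2449  0.3299] yaw 90.05 trans [ 7.72  3.36 -0.75] turn 0.01 t 6.7
```

The fingers were still closing when I lifted, so the gap is 19 mm and the cell pack was left behind. I'll look at it and retry.

Call:
apply_moves([
  [0, 0, -1],
  [0, 0, -1.5],
  [0, 0, -1.5],
  [0, 0, -1.5],
  [0, 0, -1.5],
], gripper=[0.7, 0.7, 0.7, 0.7, 0.7], turn=[0, 0, 0, 0, 0])

```text
t: 7.2
tcp_pos: [0.4262, -0.245, 0.3863]
tool_rot: [-0.002, 0.707, 0.707, -0.0]
ft_force: [0.4, 1.1, -1.1]
finger_gap: 0.637
```

Run:
```python
from h import *
d=snap("wrist","w3",crop=(240,120,460,280),s=3)
d=load("w3"); hsv=cv2.cvtColor(d["image"][:,:,::-1].copy(),cv2.COLOR_BGR2HSV)
p=proj(d,[.4277,-.2456,.058])[0]; print(p,(p-[240,120])*3)
go(.4277,-.2456,.208,90)
```

```text
[319.84013214 190.82413391] [239.52039641 212.47240174]
from [ 0.4262 -0.245   0.3863] yaw 90.05 trans [-0.02  0.05  4.46] turn 0.01 t 7.25
```

View pics/w3.png

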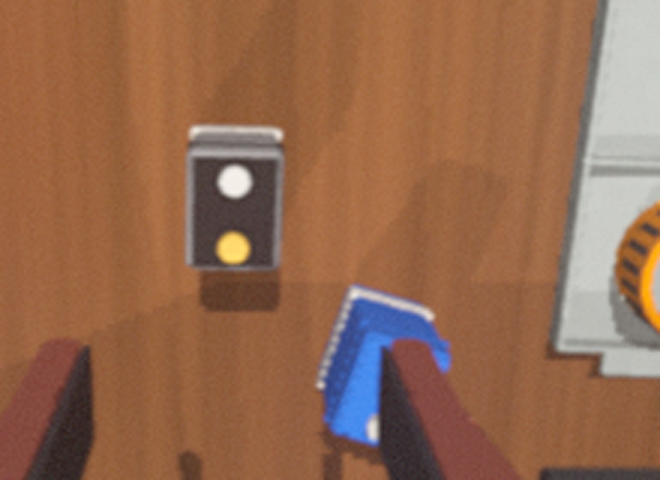

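Viewed 6. The cell pack stands undisturbed with its top centre at (234,213), where the projection predicted (240,212). Retrying with more closing time.

Call:
apply_moves([
  [0, 0, 1.2],
  [0, 0, 2.4],
  [0, 0, 3.5],
  [0, 0, 4.2],
  [0, 0, 4.5],
], gripper=[0.7, 0.7, 0.7, 0.7, 0.7], turn=[0, 0, 0, 0, 0])

```text
t: 7.75
tcp_pos: [0.4248, -0.2441, 0.2034]
tool_rot: [-0.004, 0.707, 0.707, -0.001]
ft_force: [-0.3, 0.5, -0.4]
finger_gap: 0.698
```

Call:
apply_moves([
  [0, 0, 0],
  [0, 0, 0],
  [0, 0, 0],
  [0, 0, 0],
  [0, 0, 0],
], gripper=[0, 0, 0, 0, 0], turn=[0, 0, 0, 0, 0])

```text
t: 8.25
tcp_pos: [0.4266, -0.2455, 0.2107]
tool_rot: [0.001, 0.707, 0.707, 0.0]
ft_force: [-2.3, -0.6, 6.2]
finger_gap: 0.387
```

Call:
apply_moves([
  [0, 0, 0],
  [0, 0, 0],
  [0, 0, 0],
  [0, 0, 0],
  [0, 0, 0],
], gripper=[0, 0, 0, 0, 0], turn=[0, 0, 0, 0, 0])

```text
t: 8.75
tcp_pos: [0.4266, -0.2455, 0.2107]
tool_rot: [0.002, 0.707, 0.707, 0.0]
ft_force: [-2.4, 0.1, 6.2]
finger_gap: 0.389
```

Call:
apply_moves([
  [0, 0, -1],
  [0, 0, -2],
  [0, 0, -3],
  [0, 0, -3.5],
  [0, 0, -3.5],
], gripper=[0, 0, 0, 0, 0], turn=[0, 0, 0, 0, 0])

```text
t: 9.25
tcp_pos: [0.4266, -0.2452, 0.3525]
tool_rot: [0.003, 0.707, 0.707, 0.001]
ft_force: [0.4, -0.4, -3.5]
finger_gap: 0.391
```

Run:
```python
from h import *
go(.54,.08,.36,90)
```

```text
from [ 0.4266 -0.2452  0.3525] yaw 90.06 trans [ 8.13  2.84 -0.2 ] turn 0.01 t 9.25
```

Call:
apply_moves([
  [0.9, 0.3, 0],
  [2, 0.7, 0],
  [3, 1.1, 0],
  [4, 1.4, 0],
  [5, 1.8, -0.2],
], gripper=[0, 0, 0, 0, 0], turn=[0, 0, 0, 0, 0])

```text
t: 9.75
tcp_pos: [0.4979, -0.0432, 0.353]
tool_rot: [-0.002, 0.707, 0.707, -0.002]
ft_force: [1.5, -0.1, -3.5]
finger_gap: 0.386
```

Call:
apply_moves([
  [1, 0.4, 0],
  [2, 0.7, 0],
  [2.9, 1, 0],
  [3.1, 1, 0],
  [3.1, 1, 0],
], gripper=[0, 0, 0, 0, 0], turn=[0, 0, 0, 0, 0])

```text
t: 10.25
tcp_pos: [0.5378, 0.0803, 0.3542]
tool_rot: [-0.001, 0.706, 0.708, -0.001]
ft_force: [-0.7, 0.5, -3.2]
finger_gap: 0.386
```

Run:
```python
from h import *
d=snap("wrist","w4",s=1.25); go(.605,.064,.36,90); print(d["origin"])
```

```text
from [0.5378 0.0792 0.3547] yaw 90.12 trans [-0.38  1.68 -0.14] turn 0.01 t 10.3
[0.53770809 0.15859247 0.33410428]
```

View pics/w4.png

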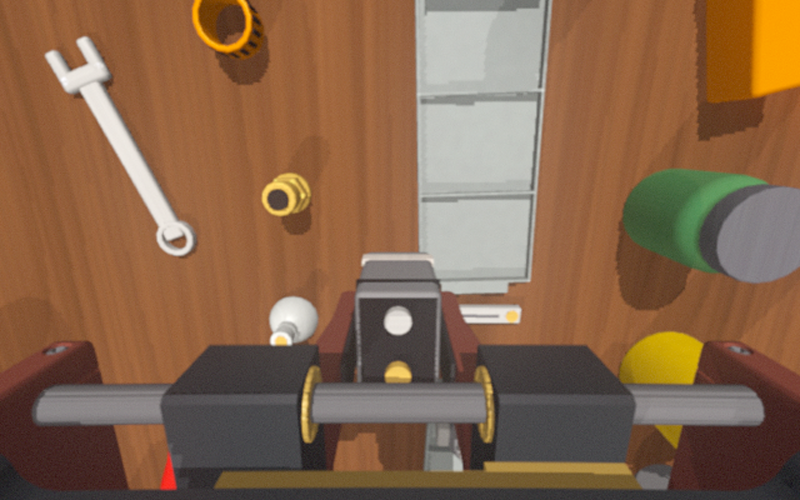

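Viewed 7. The battery tray's near end corner is at (529,283), with dividers at (419,193)-(536,193) and (420,96)-(544,90). The gland cap is at (279,198) and the reflector neck's top at (281,341), with the dish at (293,320). The cell pack hangs straight in the jaws.

Run:
```python
from h import *
d=load("w4"); r=lambda u,z: np.round(ray(d,np.array(u)/1.25,z),4).tolist()
print("tray",r([[529,283],[419,193],[536,193],[420,96],[544,90],[425,10],[549,2]],.012))
print("gland",r([[279,198]],.041)); print("refl neck",r([[281,341]],.044),"dish",r([[293,320]],.008))
```

```text
tray [[0.657, 0.0341, 0.012], [0.5552, 0.1155, 0.012], [0.6545, 0.1158, 0.012], [0.5544, 0.192, 0.012], [0.6517, 0.1964, 0.012], [0.5568, 0.251, 0.012], [0.6481, 0.2559, 0.012]]
gland [[0.4447, 0.115, 0.041]]
refl neck [[0.4369, -0.0081, 0.044]] dish [[0.4376, -0.0063, 0.008]]
```

Call:
apply_moves([
  [-0.1, 0.9, 0],
  [-0.1, 1.7, 0.5],
  [-0.1, 1.7, 1.3],
  [-0.1, 1.7, 2.1],
  [-0.1, 1.7, 2.7],
], gripper=[0, 0, 0, 0, 0], turn=[0, 0, 0, 0, 0])

```text
t: 10.8
tcp_pos: [0.6054, 0.073, 0.2451]
tool_rot: [-0.001, 0.708, 0.707, -0.002]
ft_force: [0.5, -0.8, -3.5]
finger_gap: 0.386
```

Run:
```python
from h import *
go(.606,.075,.215,90)
```

```text
from [0.6054 0.073  0.2451] yaw 89.92 trans [0.05 0.02 0.75] turn -0.01 t 10.8
```

Call:
apply_moves([
  [0, 0, 0.3],
  [0, 0, 0.6],
  [0, 0, 0.72],
  [0, 0, 0.72],
  [0, 0, 0.72],
], gripper=[0, 0, 0, 0, 0], turn=[0, 0, 0, 0, 0])

```text
t: 11.3
tcp_pos: [0.6063, 0.0751, 0.2213]
tool_rot: [0.001, 0.707, 0.707, 0.001]
ft_force: [-0.2, -0.4, -2.8]
finger_gap: 0.382
```

Call:
apply_moves([
  [0, 0, 0],
  [0, 0, 0],
  [0, 0, 0],
  [0, 0, 0],
  [0, 0, 0],
], gripper=[0.7, 0.7, 0.7, 0.7, 0.7], turn=[0, 0, 0, 0, 0])

```text
t: 11.8
tcp_pos: [0.606, 0.0752, 0.2202]
tool_rot: [0.0, 0.707, 0.707, 0.0]
ft_force: [-0.5, 1.0, 0.1]
finger_gap: 0.702
```

Call:
apply_moves([
  [0, 0, -0.8],
  [0, 0, -1.6],
  [0, 0, -2.8],
  [0, 0, -4],
  [0, 0, -4.5],
], gripper=[0.7, 0.7, 0.7, 0.7, 0.7], turn=[0, 0, 0, 0, 0])

```text
t: 12.3
tcp_pos: [0.6057, 0.0751, 0.4063]
tool_rot: [0.003, 0.707, 0.707, 0.003]
ft_force: [1.1, -0.9, 1.1]
finger_gap: 0.703
```

Run:
```python
from h import *
go(.437,-.009,.36,90)
```

```text
from [0.6057 0.0751 0.4063] yaw 90.06 trans [-2.1  -4.23  1.12] turn 0.01 t 12.3
```

Call:
apply_moves([
  [-0.5, -1, 0.2],
  [-1.1, -2.1, 0.6],
  [-1.6, -3.2, 1],
  [-2.1, -4.2, 1.1],
  [-2.1, -4.2, 1.1],
], gripper=[0.7, 0.7, 0.7, 0.7, 0.7], turn=[0, 0, 0, 0, 0])

```text
t: 12.8
tcp_pos: [0.434, -0.0103, 0.3542]
tool_rot: [-0.001, 0.708, 0.707, -0.001]
ft_force: [0.6, -0.1, 1.2]
finger_gap: 0.702
```

Run:
```python
from h import *
d=snap("wrist","w5",s=1.25); go(.437,-.009,.207,90); print(proj(d,[.437,-.008,.044])*1.25)
```

```text
from [ 0.436  -0.0097  0.3556] yaw 89.94 trans [0.02 0.02 3.71] turn -0.01 t 12.85
[[401.74026831 239.63232764]]
```

View pics/w5.png

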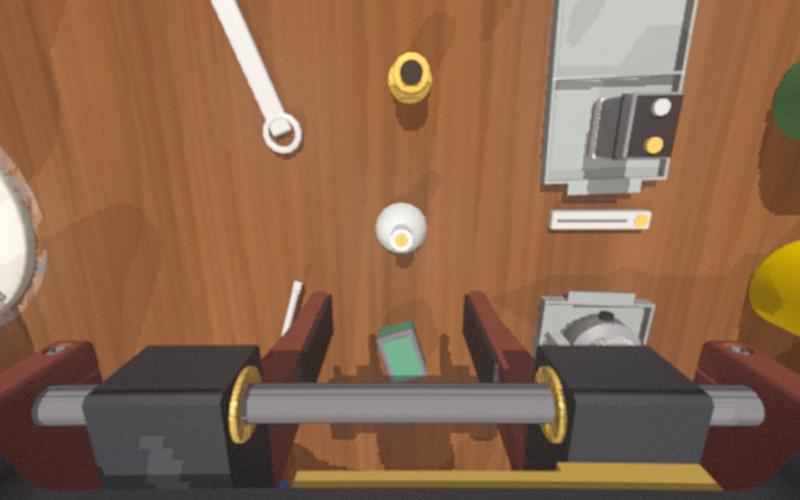

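Viewed 8. The cell pack stands in the end bay at (640,128). The reflector neck is at (401,240), as predicted, and the gland cap at (411,74). Descending on the reflector.

Call:
apply_moves([
  [0, 0, 1],
  [0, 0, 2],
  [0, 0, 3],
  [0, 0, 3.5],
  [0, 0, 3.75],
], gripper=[0.6, 0.5, 0.5, 0.5, 0.5], turn=[0, 0, 0, 0, 0])

```text
t: 13.35
tcp_pos: [0.4383, -0.0086, 0.2038]
tool_rot: [-0.001, 0.707, 0.708, -0.001]
ft_force: [0.2, 0.0, 0.5]
finger_gap: 0.502
```

Call:
apply_moves([
  [0, 0, 0],
  [0, 0, 0],
  [0, 0, 0],
  [0, 0, 0],
  [0, 0, 0],
], gripper=[0, 0, 0, 0, 0], turn=[0, 0, 0, 0, 0], squeeze=15)

```text
t: 13.85
tcp_pos: [0.4386, -0.0091, 0.2075]
tool_rot: [0.001, 0.707, 0.707, 0.001]
ft_force: [-0.4, 0.0, 4.5]
finger_gap: 0.199
```

Call:
apply_moves([
  [0, 0, 0],
  [0, 0, 0],
  [0, 0, 0],
  [0, 0, 0],
  [0, 0, 0],
], gripper=[0, 0, 0, 0, 0], turn=[0, 0, 0, 0, 0])

```text
t: 14.35
tcp_pos: [0.4386, -0.0091, 0.2076]
tool_rot: [0.001, 0.707, 0.707, 0.001]
ft_force: [0.7, 0.3, 5.9]
finger_gap: 0.201
```

Call:
apply_moves([
  [0, 0, -0.5],
  [0, 0, -1.5],
  [0, 0, -2.5],
  [0, 0, -2.5],
  [0, 0, -2.5],
], gripper=[0, 0, 0, 0, 0], turn=[0, 0, 0, 0, 0])

```text
t: 14.85
tcp_pos: [0.4382, -0.0091, 0.3067]
tool_rot: [0.001, 0.707, 0.707, 0.001]
ft_force: [-1.0, 0.0, -0.9]
finger_gap: 0.203
```

Run:
```python
from h import *
go(.616,-.199,.30,90)
```

```text
from [ 0.4382 -0.0091  0.3067] yaw 90.05 trans [-4.75  4.44  0.18] turn 0.01 t 14.85
```

Call:
apply_moves([
  [-0.8, 0.8, 0],
  [-1.6, 1.5, 0],
  [-2.4, 2.3, 0],
  [-3.2, 3, 0],
  [-4, 3.8, 0],
], gripper=[0, 0, 0, 0, 0], turn=[0, 0, 0, 0, 0])

```text
t: 15.35
tcp_pos: [0.5907, -0.1702, 0.3031]
tool_rot: [-0.002, 0.707, 0.707, -0.001]
ft_force: [1.0, 0.3, 0.1]
finger_gap: 0.199
```

Call:
apply_moves([
  [-0.75, 0.64, 0],
  [-0.75, 0.64, 0.3],
  [-0.75, 0.64, 1],
  [-0.75, 0.64, 1.6],
  [-0.75, 0.64, 1.8],
], gripper=[0, 0, 0, 0, 0], turn=[0, 0, 0, 0, 0])

```text
t: 15.85
tcp_pos: [0.6142, -0.1979, 0.228]
tool_rot: [-0.004, 0.707, 0.708, -0.002]
ft_force: [-0.3, 0.0, -0.7]
finger_gap: 0.197
```

Run:
```python
from h import *
go(.616,-.199,.2115,90)
```

```text
from [ 0.6142 -0.1979  0.228 ] yaw 90.07 trans [-0.03  0.05  0.41] turn 0.01 t 15.85
```

Call:
apply_moves([
  [0, 0, 0.2],
  [0, 0, 0.4],
  [0, 0, 0.5],
  [0, 0, 0.5],
  [0, 0, 0.5],
], gripper=[0, 0, 0, 0, 0], turn=[0, 0, 0, 0, 0])

```text
t: 16.35
tcp_pos: [0.616, -0.1989, 0.2147]
tool_rot: [0.001, 0.707, 0.707, 0.0]
ft_force: [-0.1, 0.3, 0.3]
finger_gap: 0.201
```

Run:
```python
from h import *
go(.616,-.199,.2112,90)
```

```text
from [ 0.616  -0.1989  0.2147] yaw 90.06 trans [-0.    0.    0.09] turn 0.01 t 16.35
```

Call:
apply_moves([
  [0, 0, 0.08],
  [0, 0, 0.08],
  [0, 0, 0.08],
  [0, 0, 0.08],
  [0, 0, 0.08],
], gripper=[0, 0, 0.5, 0.5, 0.5], turn=[0, 0, 0, 0, 0])

```text
t: 16.85
tcp_pos: [0.6159, -0.1989, 0.2109]
tool_rot: [0.0, 0.707, 0.707, 0.0]
ft_force: [-1.2, -0.3, -0.2]
finger_gap: 0.436
```

Call:
apply_moves([
  [0, 0, 0],
  [0, 0, -0.8],
  [0, 0, -1.8],
  [0, 0, -2.8],
  [0, 0, -3.6],
], gripper=[0.5, 0.5, 0.6, 0.6, 0.6], turn=[0, 0, 0, 0, 0])

```text
t: 17.35
tcp_pos: [0.6157, -0.1988, 0.3576]
tool_rot: [0.001, 0.707, 0.707, 0.0]
ft_force: [1.0, -1.0, 0.3]
finger_gap: 0.595
```

Run:
```python
from h import *
d=load("w5"); p=ray(d,np.array([[411,74]])/1.25,.041)[0]; print(p)
go(.4447,.115,.36,90)
```

```text
[0.44334754 0.11261568 0.041     ]
from [ 0.6157 -0.1988  0.3576] yaw 90.06 trans [ 7.85 -4.27 -0.07] turn 0.01 t 17.35
```

Call:
apply_moves([
  [1, -0.6, 0],
  [2, -1.1, 0],
  [3, -1.7, 0],
  [4, -2.2, 0],
  [5, -2.8, 0],
], gripper=[0.7, 0.7, 0.7, 0.7, 0.7], turn=[0, 0, 0, 0, 0])

```text
t: 17.85
tcp_pos: [0.5026, 0.0024, 0.3548]
tool_rot: [0.0, 0.707, 0.707, 0.0]
ft_force: [1.3, 1.0, -0.2]
finger_gap: 0.702
```

Call:
apply_moves([
  [1, -0.6, 0],
  [2, -1.1, 0],
  [2.82, -1.49, 0],
  [2.82, -1.49, 0],
  [2.82, -1.49, 0],
], gripper=[0.7, 0.7, 0.7, 0.7, 0.7], turn=[0, 0, 0, 0, 0])

```text
t: 18.35
tcp_pos: [0.4437, 0.1141, 0.355]
tool_rot: [0.0, 0.706, 0.708, 0.0]
ft_force: [-0.5, -0.1, 0.4]
finger_gap: 0.701
```

Run:
```python
from h import *
d=snap("wrist","w6",s=1.25); print(proj(d,[.444,.1138,.041])*1.25)
go(.444,.1138,.199,90)
```

```text
[[396.84400181 241.77173853]]
from [0.4441 0.1135 0.3549] yaw 90.07 trans [ 0.01 -0.    3.9 ] turn 0.01 t 18.4
```

View pics/w6.png

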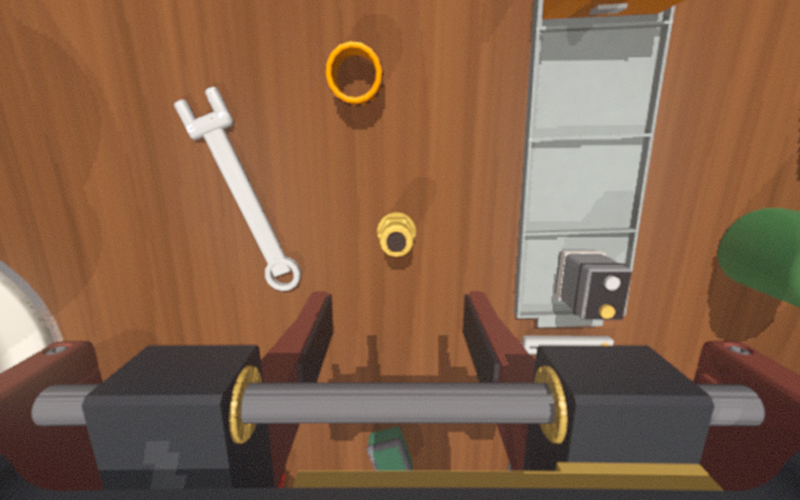

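Viewed 9. The gland cap is at (396,242), exactly as predicted. The cell pack still stands, and the bays at (585,185) and (595,85) are free. Grasping the gland.

Call:
apply_moves([
  [0, 0, 1],
  [0, 0, 2],
  [0, 0, 3],
  [0, 0, 3.6],
  [0, 0, 3.9],
], gripper=[0.6, 0.6, 0.6, 0.6, 0.6], turn=[0, 0, 0, 0, 0])

```text
t: 18.9
tcp_pos: [0.4437, 0.1123, 0.1956]
tool_rot: [-0.001, 0.708, 0.707, -0.002]
ft_force: [-0.2, -0.5, -0.3]
finger_gap: 0.6
```

Call:
apply_moves([
  [0, 0, 0],
  [0, 0, 0],
  [0, 0, 0],
  [0, 0, 0],
  [0, 0, 0],
], gripper=[0, 0, 0, 0, 0], turn=[0, 0, 0, 0, 0], squeeze=20)

```text
t: 19.4
tcp_pos: [0.4446, 0.1138, 0.2006]
tool_rot: [0.001, 0.707, 0.707, 0.001]
ft_force: [0.1, -0.8, 5.3]
finger_gap: 0.312
```

Call:
apply_moves([
  [0, 0, 0],
  [0, 0, 0],
  [0, 0, 0],
  [0, 0, 0],
  [0, 0, 0],
], gripper=[0, 0, 0, 0, 0], turn=[0, 0, 0, 0, 0])

```text
t: 19.9
tcp_pos: [0.4445, 0.1138, 0.2006]
tool_rot: [0.001, 0.707, 0.707, 0.001]
ft_force: [-0.0, -0.8, 5.8]
finger_gap: 0.31
```

Call:
apply_moves([
  [0, 0, -0.5],
  [0, 0, -1.5],
  [0, 0, -2.5],
  [0, 0, -2.5],
  [0, 0, -2.5],
], gripper=[0, 0, 0, 0, 0], turn=[0, 0, 0, 0, 0])

```text
t: 20.4
tcp_pos: [0.4441, 0.1139, 0.2997]
tool_rot: [0.001, 0.707, 0.708, 0.001]
ft_force: [-0.7, 0.5, -1.7]
finger_gap: 0.31
```

Run:
```python
from h import *
go(.605,.155,.30,90)
```

```text
from [0.4441 0.1139 0.2997] yaw 90.07 trans [1.02 4.02 0.  ] turn 0.01 t 20.4
```

Call:
apply_moves([
  [0.3, 1, 0],
  [0.6, 2.1, 0],
  [0.9, 3.2, 0],
  [1.02, 4.02, 0],
  [1.02, 4.02, 0.5],
], gripper=[0, 0, 0, 0, 0], turn=[0, 0, 0, 0, 0])

```text
t: 20.9
tcp_pos: [0.6077, 0.1552, 0.2771]
tool_rot: [0.0, 0.707, 0.707, 0.0]
ft_force: [-0.1, -1.3, -0.4]
finger_gap: 0.309
```

Call:
apply_moves([
  [0, 0, 0.6],
  [0, 0, 1.2],
  [0, 0, 1.6],
  [0, 0, 1.75],
  [0, 0, 1.75],
], gripper=[0, 0, 0, 0, 0], turn=[0, 0, 0, 0, 0])

```text
t: 21.4
tcp_pos: [0.6042, 0.1547, 0.2071]
tool_rot: [-0.001, 0.707, 0.707, -0.001]
ft_force: [0.5, -0.6, -0.2]
finger_gap: 0.308
```

Call:
apply_moves([
  [0, 0, 0],
  [0, 0, 0],
  [0, 0, 0],
  [0, 0, 0],
  [0, 0, 0],
], gripper=[0, 0, 0, 0, 0], turn=[0, 0, 0, 0, 0])

```text
t: 21.9
tcp_pos: [0.6048, 0.1547, 0.2092]
tool_rot: [0.0, 0.707, 0.707, 0.0]
ft_force: [0.3, -0.0, -0.7]
finger_gap: 0.307
```

Run:
```python
from h import *
go(.605,.155,.2040,90)
```

```text
from [0.6048 0.1547 0.2092] yaw 90.05 trans [0.01 0.01 0.13] turn 0.01 t 21.9
```

Call:
apply_moves([
  [0, 0, 0.12],
  [0, 0, 0.12],
  [0, 0, 0.12],
  [0, 0, 0.12],
  [0, 0, 0.12],
], gripper=[0, 0, 0, 0.6, 0.6], turn=[0, 0, 0, 0, 0])

```text
t: 22.4
tcp_pos: [0.6047, 0.1547, 0.2039]
tool_rot: [-0.0, 0.707, 0.707, 0.0]
ft_force: [0.7, 0.5, -0.0]
finger_gap: 0.452
```

Call:
apply_moves([
  [0, 0, 0],
  [0, 0, -0.2],
  [0, 0, -1.2],
  [0, 0, -2.4],
  [0, 0, -3.6],
], gripper=[0.6, 0.6, 0.6, 0.7, 0.7], turn=[0, 0, 0, 0, 0])

```text
t: 22.9
tcp_pos: [0.6043, 0.1547, 0.3497]
tool_rot: [-0.0, 0.707, 0.707, -0.0]
ft_force: [0.0, -0.4, 0.5]
finger_gap: 0.696
```

Run:
```python
from h import *
go(.394,.345,.36,90)
```

```text
from [0.6043 0.1547 0.3497] yaw 90.06 trans [ 4.76 -5.25 -0.25] turn 0.01 t 22.9
```

Call:
apply_moves([
  [0.7, -0.8, -0.2],
  [1.5, -1.7, -0.2],
  [2.3, -2.5, -0.2],
  [3.1, -3.4, -0.2],
  [3.9, -4.3, -0.2],
], gripper=[0.8, 0.8, 0.8, 0.8, 0.8], turn=[0, 0, 0, 0, 0])

```text
t: 23.4
tcp_pos: [0.4309, 0.3114, 0.3568]
tool_rot: [0.0, 0.707, 0.707, 0.001]
ft_force: [1.2, 0.9, 1.0]
finger_gap: 0.802
```

Call:
apply_moves([
  [0.86, -0.95, 0],
  [0.86, -0.95, 0],
  [0.86, -0.95, 0],
  [0.86, -0.95, 0],
  [0.86, -0.95, 0],
], gripper=[0.8, 0.8, 0.8, 0.8, 0.8], turn=[0, 0, 0, 0, 0])

```text
t: 23.9
tcp_pos: [0.3955, 0.344, 0.356]
tool_rot: [0.0, 0.707, 0.707, -0.0]
ft_force: [0.7, -0.4, -0.2]
finger_gap: 0.797
```

Run:
```python
from h import *
d=snap("wrist","w7",s=1.25); print(proj(d,[.394,.36,.028])*1.25)
go(.394,.36,.197,90)
```

```text
[[394.93282821 218.47913131]]
from [0.3956 0.344  0.3559] yaw 89.93 trans [ 0.4  -0.04  3.97] turn -0.01 t 23.95
```

View pics/w7.png

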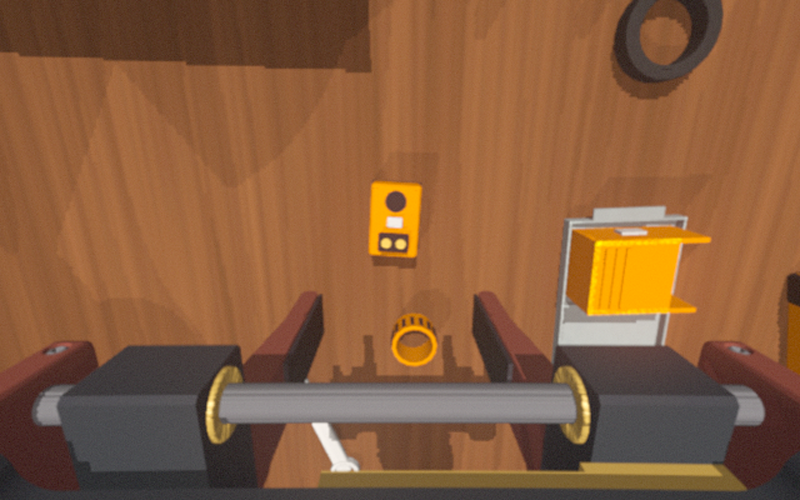

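Viewed 10. The cover's centre is at (395,219), as predicted, and it is nearly square to the jaws. The small bezel at (414,340) is untouched and clear. Grasping the cover.

Call:
apply_moves([
  [0.4, -0.04, 1],
  [0.4, -0.04, 2],
  [0.4, -0.04, 3],
  [0.4, -0.04, 3.7],
  [0.4, -0.04, 4],
], gripper=[0.75, 0.75, 0.75, 0.75, 0.75], turn=[0, 0, 0, 0, 0])

```text
t: 24.45
tcp_pos: [0.3929, 0.3595, 0.1921]
tool_rot: [-0.0, 0.707, 0.707, -0.003]
ft_force: [0.7, 1.1, 0.7]
finger_gap: 0.752
```

Call:
apply_moves([
  [0, 0, 0],
  [0, 0, 0],
  [0, 0, 0],
  [0, 0, 0],
  [0, 0, 0],
], gripper=[0, 0, 0, 0, 0], turn=[0, 0, 0, 0, 0])

```text
t: 24.95
tcp_pos: [0.3935, 0.3613, 0.1982]
tool_rot: [0.0, 0.707, 0.707, 0.002]
ft_force: [0.8, -0.2, 6.9]
finger_gap: 0.483
```

Call:
apply_moves([
  [0, 0, 0],
  [0, 0, 0],
  [0, 0, 0],
  [0, 0, 0],
  [0, 0, 0],
], gripper=[0, 0, 0, 0, 0], turn=[0, 0, 0, 0, 0])

```text
t: 25.45
tcp_pos: [0.3935, 0.3613, 0.1982]
tool_rot: [0.0, 0.707, 0.707, 0.002]
ft_force: [0.1, -0.9, 6.5]
finger_gap: 0.482
```

Call:
apply_moves([
  [0, 0, -0.5],
  [0, 0, -1.5],
  [0, 0, -2.5],
  [0, 0, -2.7],
  [0, 0, -2.7],
], gripper=[0, 0, 0, 0, 0], turn=[0, 0, 0, 0, 0])

```text
t: 25.95
tcp_pos: [0.3931, 0.3612, 0.306]
tool_rot: [0.0, 0.707, 0.707, 0.002]
ft_force: [0.5, -0.4, -1.1]
finger_gap: 0.484
```

Run:
```python
from h import *
go(.602,.235,.30,92)
```

```text
from [0.3931 0.3612 0.306 ] yaw 90.06 trans [-3.16  5.22  0.16] turn -0.24 t 25.95
```

Call:
apply_moves([
  [-0.6, 1, 0],
  [-1.2, 2, 0],
  [-1.8, 3, 0],
  [-2.4, 4, 0],
  [-3.1, 5, 0],
], gripper=[0, 0, 0, 0, 0], turn=[-0.2, -0.2, -0.2, -0.2, -0.2])

```text
t: 26.45
tcp_pos: [0.594, 0.2361, 0.3006]
tool_rot: [-0.001, 0.697, 0.717, -0.002]
ft_force: [0.6, 0.9, -0.5]
finger_gap: 0.486
```

Call:
apply_moves([
  [-0.05, 0.2, 0],
  [-0.05, 0.2, 0.6],
  [-0.05, 0.2, 1.2],
  [-0.05, 0.2, 1.6],
  [-0.05, 0.2, 1.6],
], gripper=[0, 0, 0, 0, 0], turn=[0, 0, 0, 0, 0])

```text
t: 26.95
tcp_pos: [0.5997, 0.2354, 0.2347]
tool_rot: [-0.002, 0.697, 0.717, -0.004]
ft_force: [0.3, 0.9, -0.5]
finger_gap: 0.488
```

Run:
```python
from h import *
d=load("w6"); print(np.round(ray(d,np.array([[523,234],[635,231],[533,139],[652,135],[540,25],[668,22]])/1.25,.012)[:,:2],4).tolist())
go(.602,.235,.2015,92)
```

```text
[[0.5552, 0.1134], [0.6523, 0.1162], [0.5553, 0.1934], [0.6511, 0.1962], [0.5515, 0.2753], [0.6464, 0.2765]]
from [0.5997 0.2354 0.2347] yaw 91.68 trans [-0.01  0.06  0.83] turn -0.04 t 26.95
```

Call:
apply_moves([
  [0, 0, 0.3],
  [0, 0, 0.6],
  [0, 0, 0.85],
  [0, 0, 0.85],
  [0, 0, 0.85],
], gripper=[0, 0, 0, 0, 0], turn=[0, 0, 0, 0, 0])

```text
t: 27.45
tcp_pos: [0.601, 0.2354, 0.2058]
tool_rot: [-0.0, 0.697, 0.717, -0.0]
ft_force: [-0.1, 1.0, -0.5]
finger_gap: 0.48
```

Call:
apply_moves([
  [0, 0, 0],
  [0, 0, 0],
  [0, 0, 0],
], gripper=[0, 0, 0], turn=[0, 0, 0])

```text
t: 27.75
tcp_pos: [0.6012, 0.2354, 0.2066]
tool_rot: [0.0, 0.697, 0.717, 0.0]
ft_force: [-0.3, -0.7, -0.5]
finger_gap: 0.484
```

Lower the last 5 mm, release, lift, and back off clear for the final look.

Call:
apply_moves([
  [0, 0, 0.12],
  [0, 0, 0.12],
  [0, 0, 0.12],
  [0, 0, 0.12],
  [0, 0, 0.12],
], gripper=[0, 0, 0, 0.75, 0.75], turn=[0, 0, 0, 0, 0])

```text
t: 28.25
tcp_pos: [0.601, 0.2354, 0.201]
tool_rot: [-0.0, 0.697, 0.717, -0.0]
ft_force: [0.4, -0.2, 0.0]
finger_gap: 0.624
```

Call:
apply_moves([
  [0, 0, 0],
  [0, 0, -0.2],
  [0, 0, -1.2],
  [0, 0, -2.4],
  [0, 0, -3.6],
], gripper=[0.75, 0.75, 0.75, 0.75, 0.75], turn=[0, 0, 0, 0, 0])

```text
t: 28.75
tcp_pos: [0.6007, 0.2352, 0.3469]
tool_rot: [-0.0, 0.697, 0.717, -0.0]
ft_force: [0.5, 0.2, 0.3]
finger_gap: 0.749
```

Call:
apply_moves([
  [-0.6, -1, -0.8],
  [-1.2, -2, -0.8],
  [-1.8, -3, -0.8],
  [-2.4, -4, -0.8],
  [-3, -5, -0.8],
], gripper=[0.75, 0.75, 0.75, 0.75, 0.75], turn=[0, 0, 0, 0, 0])

```text
t: 29.25
tcp_pos: [0.4028, 0.1088, 0.3778]
tool_rot: [0.0, 0.697, 0.717, 0.0]
ft_force: [-0.3, -0.8, 0.9]
finger_gap: 0.747
```

Call:
apply_moves([
  [-0.6, 0, 0],
  [-1.2, 0, 0],
  [-1.8, 0, 0],
  [-2, 0, 0],
  [-2, 0, 0],
], gripper=[0.75, 0.75, 0.75, 0.75, 0.75], turn=[0, 0, 0, 0, 0])

```text
t: 29.75
tcp_pos: [0.4068, 0.0291, 0.3777]
tool_rot: [0.0, 0.698, 0.717, 0.0]
ft_force: [0.5, -0.2, -0.5]
finger_gap: 0.75
```

Run:
```python
from h import *
snap("top","top1",crop=(160,100,440,230),s=2.8); snap("side","side1",crop=(160,100,360,370),s=2.2)
d=load("top1"); a=load("top0"); hs=lambda d:cv2.inRange(cv2.cvtColor(d["image"][:,:,::-1].copy(),cv2.COLOR_BGR2HSV),(5,180,120),(22,255,255))[187:208,211:231]
for q in(a,d):
    y,x=np.nonzero(hs(q)); print("small bezel",ray(q,[[x.mean()+211,y.mean()+187]],.014)[0])
```

```text
small bezel [0.41474206 0.24570681 0.014     ]
small bezel [0.41329451 0.24755983 0.014     ]
```

View pics/top1.png

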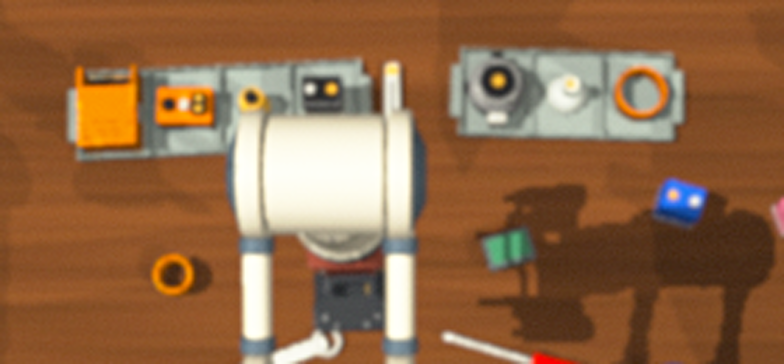

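View pics/side1.png

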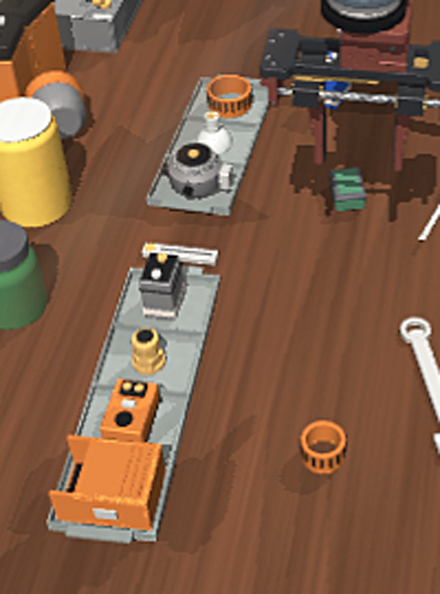

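Viewed 12. Both views show all five parts upright, one to a bay. In the top crop: cover (185,105), gland (250,98), cell pack (322,92), reflector (567,92), bezel (641,92). The small bezel at (172,273) has not moved. The gripper is clear, so I'm handing in.

```bash
python3 -c "
from workcell import *
print(finish_job())"
```

```text
the job is handed in; nothing more can be done
None
```

I made up both trays and handed the job in at about 30 s of the 115 s allowed; no verdict was reported.

- **Head tray:** the large bezel is in the end bay (y = -80 mm) and the reflector is in the middle bay (y = 0).
- **Battery tray:** the cell pack is in the bay at y = -120 mm, the gland at -40 mm and the cover at +40 mm.

**Last checks:** the final top and side views show all five parts upright, one to a bay, with the gripper clear. I judged flatness by eye and did not measure heights. The small bezel measured 2.4 mm from its starting position, which is within measuring noise.

**What went wrong:**
- The first cell pack grasp was lifted before the fingers had closed. The pack stayed standing, and the second grasp held.
- The cell pack was released about 6 mm above the tray floor. It was still standing when I looked again.
- The large bezel touched down with about 19 N on the wrist, well under the 120 N limit.

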